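# Charge the mill jar and close both grinding jars

### The job

Tip the three grinding balls out of the scoop tray into the round jar and stand the empty tray upright back on the bench. Then close the round and the square jar, each with the lid that belongs to it, fully seated and level; the third, smaller lid stays on its stand, and the jars and the other lab things stay where they are.

Things in the scene. Friction and masses are not known exactly. Their poses are not given: they have to be found in the camera images.
- round_jar: Open round steel grinding jar, loose, 0.8 kg, outer diameter 96 mm, inner diameter 84 mm, height 76 mm, floor 6 mm thick. Origin at the centre of its underside, z up.
- round_jar_rim (a point): Centre of the round jar's mouth, level with the top of the rim.
- square_jar: Open square steel grinding jar, loose, 0.8 kg, 92 x 92 mm outside, 80 x 80 mm inside, height 64 mm; sides along its x and y. Origin at the centre of its underside, z up.
- square_jar_rim (a point): Centre of the square jar's mouth, level with the top of the rim.
- round_lid: Steel lid of the round jar: round plate 100 mm in diameter, round plug 77 mm in diameter. Origin: centre of the plate's underside, which rests on the jar rim; z out of the top, x along the grip. Plate z 0 to 6 mm, plug 8 mm deep below, upright grip bar on top 50 mm (x) by 14 mm (y), z 6 to 36 mm. Starts face up on its stand, tilted 27 degrees, x pointing up the slope.
- square_lid: Steel lid of the square jar: square plate 96 x 96 mm, square plug 73 x 73 mm, sides along x and y. Origin: centre of the plate's underside, which rests on the jar rim; z out of the top, x along the grip. Plate z 0 to 6 mm, plug 8 mm deep below, upright grip bar on top 50 mm (x) by 14 mm (y), z 6 to 36 mm. Starts face up on its stand, tilted 27 degrees, x pointing up the slope.
- small_lid: Steel lid of a jar that is not here: round plate 80 mm in diameter, plug 62 mm; fits neither jar. Origin: centre of the plate's underside, which rests on the jar rim; z out of the top, x along the grip. Plate z 0 to 6 mm, plug 8 mm deep below, upright grip bar on top 50 mm (x) by 14 mm (y), z 6 to 36 mm. Starts face up on its stand, tilted 27 degrees, x pointing up the slope.
- round_stand: Fixed white plastic drying stand for the round lid. Origin at the centre of its foot on the bench; its slanted face rises towards +x at 27 degrees, so the lid faces towards -x and up. 100 mm wide (y), x from -45 to 45 mm, 62 mm high at the back. Two 5 mm pins on the face hold the lid's plug from below; the lid lifts off freely along the face's normal.
- square_stand: Fixed white plastic drying stand for the square lid. Origin at the centre of its foot on the bench; its slanted face rises towards +x at 27 degrees, so the lid faces towards -x and up. 100 mm wide (y), x from -45 to 45 mm, 62 mm high at the back. Two 5 mm pins on the face hold the lid's plug from below; the lid lifts off freely along the face's normal.
- small_stand: Fixed white plastic drying stand for the small lid. Origin at the centre of its foot on the bench; its slanted face rises towards +x at 27 degrees, so the lid faces towards -x and up. 100 mm wide (y), x from -45 to 45 mm, 62 mm high at the back. Two 5 mm pins on the face hold the lid's plug from below; the lid lifts off freely along the face's normal.
- tray: Loose aluminium scoop tray, 0.28 kg, 72 mm wide (y), x -64 to 57 mm. Origin amid its underside, z up, x to its open mouth. Side walls 36 mm high, 66 mm apart. Floor slopes 8 degrees down to the rear, 19 mm high at the mouth, 4 mm at the rear wall (x -52 mm), so the balls rest at the rear, tops at 38 mm; tipped mouth down by 25 to 40 degrees they roll out.
- tray_grip (a point): Point to grip on the upright plate on the tray's rear wall, tray frame (-58, 0, 63) mm. The plate is 12 mm thick (x), 50 mm wide (y), z 34 to 82 mm.
- tray_mouth (a point): Middle of the edge of the tray floor at the open mouth, tray frame (57, 0, 19) mm.
- amber_bottle: Bystander: amber glass bottle, diameter 58 mm, height 125 mm; origin at the centre of its underside.
- flask: Bystander: conical glass flask, diameter 76 mm at the foot, height 110 mm; origin at the centre of its underside.
- beaker: Bystander: glass beaker, diameter 66 mm, height 85 mm; origin at the centre of its underside.
- cork_ring: Bystander: cork flask ring lying flat, diameter 90 mm, 28 mm high; origin at the centre of its underside.
- spanner: Bystander: steel spanner lying on the bench, 150 mm long along its x, about 10 mm thick; origin at the middle of its underside.
- ball1_center (a point): Centre of one of three white ceramic grinding balls, 32 mm in diameter, 60 g, at the start in the rear of the tray.
- ball2_center (a point): Centre of one of three white ceramic grinding balls, 32 mm in diameter, 60 g, at the start in the rear of the tray.
- ball3_center (a point): Centre of one of three white ceramic grinding balls, 32 mm in diameter, 60 g, at the start in the rear of the tray.

How it is judged:
By the outcome, as a careful person would: the job done as asked, in the order asked, and still so for the second after the job is handed in, with the robot touching nothing.
It also fails if it takes over 72 s, if anything falls off the work surface, if the arm or the gripper's body presses on something with over 40 N, if the wrist force passes 120 N, or if a joint passes its speed limit or range.

### The arm

A 6-joint arm with a two-finger parallel gripper is mounted at the origin on the work surface. World frame = base frame: x ahead of the robot, y to its left, z up, the work surface at z = 0. Lengths are in mm, angles in degrees, forces in N, time in s.
With the tool pointing down it reaches from about 300 to 850 mm from the base axis. Payload 4.2 kg.
Tool frame: the origin (TCP) lies midway between the tips of the shut fingers; the grasp point (between the pads) lies 19 mm behind it; z points along the fingers, y is the line along which they close (so a half turn about z gives the same grasp; the last joint's range is limited). The gripper opens to 91 mm and grips with 3 to 60 N. Pads are 32 mm wide; open, the fingers measure 118 mm over their backs; the gripper's body (76 mm by 178 mm) begins 60 mm behind the grasp point.
Start: joints at [68.468, 18.312, 89.639, -0, 72.044, -1.146], TCP at [200.299, 539.002, 213.976] pointing down, gripper open.
Joint ranges: [-177.97, 177.97], [-48.28, 115.42], [12.27, 149.76], [-77.06, 257.06], [2.81, 150.46], [-146.56, 146.56]. Speed limits (degrees/s): [147.25, 147.25, 180, 180, 180, 180].

### API

Orientations are given as [roll, pitch, yaw] about the fixed x, y, z axes, in that order (R = Rz(yaw) Ry(pitch) Rx(roll)).
In Python, from workcell import state, grab_frame, camera_model, workorder gives the robot as it stands.
- The arm moves only by the tool carry_out, never from a script. Its argument "commands" is a list of rows, each a list of 7 numbers: the turn, a rotation vector about the tool's x, y, z in degrees, then the shift along the tool's x, y, z in mm, then the opening, from -1 (shut) to 1 (fully open). In form: [[ax, ay, az, dx, dy, dz, hand], ...]. A call has 1 to 20 rows; each row is the pose to reach, as a shift and turn from the pose commanded when the call began, along the tool's axes at that moment; what a row does not reach only later rows make up. A row lasts 1/10 s, in which the tool goes at most 50 mm and 8.59 degrees, less where a joint would pass 70% of its speed; a pose out of reach is approached as far as the arm can. A call with a gripper value outside its range is refused whole. The fingers move at their own pace and stop on an object; "force" is the grip in N (left out, the last holds). Time passes only in rows, so rows that repeat a pose let the fingers close. It gives the time, the measured TCP pose, the force, the opening and the grip force at its end, in the units of the state.
- state(): the state, without advancing time (a new reading comes with each control period).
- grab_frame(name): name is "side" or "top"; returns the picture (420x560x3 uint8, red, green, blue); there is no depth.
- camera_model(name): a dict with "fx", "fy", "cx", "cy" (pixels), "origin" and "rotation" of the camera in the world. Camera axes: x right, y up, looking along -z (the intrinsics and any distortion apply to the point x, -y, -z); pixel columns grow to the right and rows downward; lengths in mm; the calibration is good to about 2 mm. A picture is of the moment at which its call begins. camera_model takes no time and is no camera call.
- workorder.job_done(): hands the job in; it is judged then, once.
The state is a dict: "time_s": time; "qpos": joint angles; "qvel": joint speeds; "effort": joint torques, N m; "ee_pos": TCP position; "ee_rot": TCP orientation; "force": force on the tool from outside, world axes, zero at the start; "torque": the same for the moment, N m; "gripper_width": finger opening in mm; "gripper_force": force on a finger pad.
Only numpy, scipy, OpenCV 4.12 (cv2) and the standard library are available. Lean on these libraries where they do the work, as an engineer would, in place of code of your own. Each camera call takes 0.05 s, during which the arm holds its last target. There are 200 camera calls.

## Working session

There is one attempt and no reset: what is moved stays moved. The work goes in short steps, Python scripts to look and compute and a tool call to move; the robot and the scene stay as the last step left them, time stands still between calls to the robot, and variables do not carry over. Pictures are saved under pics/ and viewed, at most 10 in all, crops included, and the job is handed in when it is done.

Besides the shell and the picture viewer there is one more tool, called after "Call:" by a JSON object that holds its "name" and its "arguments", one argument or row to a line. carry_out: Moves the arm, as the interface text tells. Its arguments: {"type":"object","properties":{"commands":{"type":"array"},"force":{"type":"number"}},"required":["commands"]}

```bash
ls; mkdir -p pics; python3 - <<'E'
from workcell import *
import cv2
for n in("top","side"):
    cv2.imwrite(f"pics/{n}0.png",cv2.cvtColor(grab_frame(n),cv2.COLOR_RGB2BGR)); print(n,camera_model(n))
print(state())
E
```

```text
pics
top {'fx': 394.53056068171423, 'fy': 394.53056068171423, 'cx': 278.1402889377581, 'cy': 209.513560192523, 'origin': array([ 305.37744386,   17.85774876, 1209.6670676 ]), 'rotation': array([ 1.21527282e+01, -6.26164969e-02, -9.03450761e+01])}
side {'fx': 391.04076555197815, 'fy': 391.04076555197815, 'cx': 283.73745919782806, 'cy': 202.52072901789276, 'origin': array([ 262.28462605, -691.74867723,  807.44063432]), 'rotation': array([ 44.57712977,  -0.87986866, -19.66233595])}
{'time_s': 0.1, 'qpos': array([ 6.84659045e+01,  1.83474167e+01,  8.96996272e+01, -3.94021422e-04,
        7.20452418e+01, -1.14710793e+00]), 'qvel': array([-0.05878614, -0.05460992, -0.19488249,  0.02578689, -0.07304028,
       -0.01959567]), 'effort': array([ 5.09462116e-04, -4.13331735e+01, -2.32510364e+01,  7.30563956e-02,
        4.20022616e-02, -5.80627557e-05]), 'ee_pos': array([200.14939513, 538.54796072, 213.20856527]), 'ee_rot': array([-1.79907725e+02, -1.47294823e-03,  1.59613133e+02]), 'force': array([0.20870874, 0.2148343 , 0.12246444]), 'torque': array([-0.00866862, -0.01579065,  0.044541  ]), 'gripper_force': 0.0, 'gripper_width': 90.90579683461507}
```

View pics/top0.png

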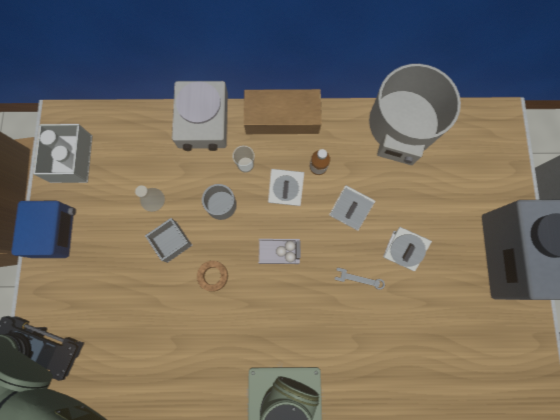

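View pics/side0.png

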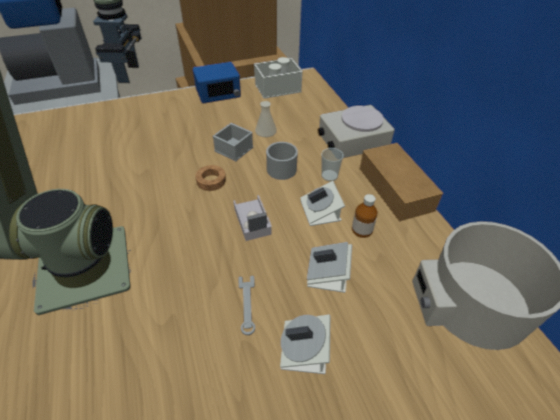

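```bash
cat > h.py <<'E'
from workcell import *
import numpy as np, cv2
from scipy.spatial.transform import Rotation as R
def cam(n):
    c=camera_model(n); return c,R.from_euler('xyz',c['rotation'],degrees=True).as_matrix()
def ray(n,u,v):
    c,M=cam(n); d=M@np.array([(u-c['cx'])/c['fx'],-(v-c['cy'])/c['fy'],-1.]); return c['origin'],d/np.linalg.norm(d)
def proj(n,p):
    c,M=cam(n); q=M.T@(np.asarray(p,float)-c['origin']); return np.array([c['cx']+c['fx']*q[0]/-q[2],c['cy']-c['fy']*q[1]/-q[2]])
def plane(n,u,v,z):
    o,d=ray(n,u,v); return o+d*(z-o[2])/d[2]
def tri(a,b):
    (o,d),(p,e)=ray('top',*a),ray('side',*b)
    s,t=np.linalg.lstsq(np.c_[d,-e],p-o,rcond=None)[0]
    return (o+s*d+p+t*e)/2, np.linalg.norm(o+s*d-p-t*e)
def masks(n,img=None):
    img=grab_frame(n) if img is None else img
    h=cv2.cvtColor(img,cv2.COLOR_RGB2HSV)
    return img,((h[...,2]<75)&(h[...,1]<120)).astype(np.uint8)*255,(h[...,1]<75).astype(np.uint8)*255
def blobs(m,amin=15,amax=4000):
    o=[]
    for c in cv2.findContours(m,cv2.RETR_EXTERNAL,cv2.CHAIN_APPROX_NONE)[0]:
        M=cv2.moments(c)
        if amin<M['m00']<amax: o.append((M['m10']/M['m00'],M['m01']/M['m00'],M['m00'],cv2.minAreaRect(c)))
    return o
E
python3 - <<'E'
from h import *
roi={'top':(130,140,440,300),'side':(190,110,380,380)}
for n in roi:
    img,d,g=masks(n)
    x0,y0,x1,y1=roi[n]
    for k,m in(('dark',d),('grey',g)):
        z=np.zeros_like(m); z[y0:y1,x0:x1]=m[y0:y1,x0:x1]
        for b in blobs(z): print(n,k,np.round(b[:3],1),np.round(b[3][1],1),round(b[3][2],1))
    s=2.5 if n=='top' else 2.2
    c=cv2.resize(img[y0:y1,x0:x1],None,fx=s,fy=s,interpolation=cv2.INTER_CUBIC)
    cv2.imwrite(f'pics/{n}1.png',c[...,::-1])
E
```

```text
top dark [407.  250.5  22. ] [ 2.6 15.6] 31.6
top dark [392.8 153.   45. ] [16.5  3.7] 15.9
top dark [212.4 146.5  34. ] [5. 7.] 90.0
top dark [186.9 146.7  39. ] [6. 8.] 90.0
top grey [359.9 279.2 337. ] [51.  13.1] 12.5
top grey [ 278.9  250.8 1006. ] [42. 25.] -0.0
top grey [ 406.5  248.3 1301.5] [39.8 35.9] 24.2
top grey [ 167.8  240.1 1170.5] [35.8 35.4] 55.7
top grey [ 351.6  207.4 1180. ] [35.4 35.7] 28.4
top grey [149.9 197.7 528. ] [31.5 23.5] 14.0
top grey [218.6 201.1 938. ] [35. 34.] 90.0
top grey [ 285.5  186.8 1131.5] [34.4 35.1] 6.0
top grey [316.7 169.6  59. ] [18.4  9.6] 13.2
top grey [321.7 153.5  72.5] [ 9. 10.] 90.0
top grey [243.5 157.8 450. ] [27. 22.] 90.0
top grey [403.  149.7 955. ] [24. 59.] 90.0
top grey [200.2 143.9 403. ] [ 9. 53.] 90.0
side dark [299.9 333.6 203. ] [10.9 24.3] 81.9
side dark [325.3 256.3 155. ] [ 9.8 20.9] 81.9
side dark [257.2 223.2 180. ] [11.9 18.4] 76.0
side dark [317.5 195.8 107. ] [ 8. 17.] 63.4
side dark [330.6 144.   34. ] [6. 7.] 90.0
side dark [242.9 145.6  87. ] [ 9.2 19.2] 53.1
side dark [321.2 131.2  37.5] [8. 6.] 90.0
side dark [225.5 133.5  59.5] [ 8.3 13.6] 56.3
side grey [ 305.9  343.7 2636.5] [60. 50.] 90.0
side grey [246.8 305.8 557. ] [59.  16.2] 88.8
side grey [ 329.8  266.5 1865.5] [43.6 50.3] 8.7
side grey [362.3 227.  215. ] [22.5 15.7] 8.1
side grey [ 252.8  218.7 1086.5] [44.3 30.4] 71.6
side grey [369.1 199.3 102. ] [11. 11.] 90.0
side grey [ 281.3  159.8 1019.5] [38. 31.] 90.0
side grey [ 232.7  141.2 1064.5] [41.1 34.4] 26.6
side grey [265.1 124.5 386.5] [26. 20.] 90.0
```

View pics/top1.png

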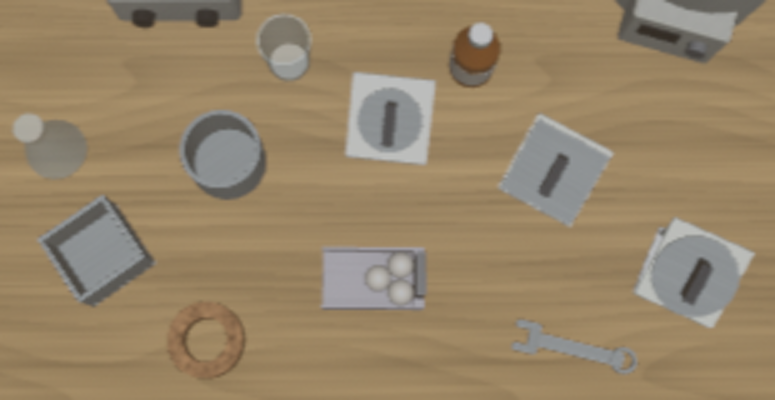

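View pics/side1.png

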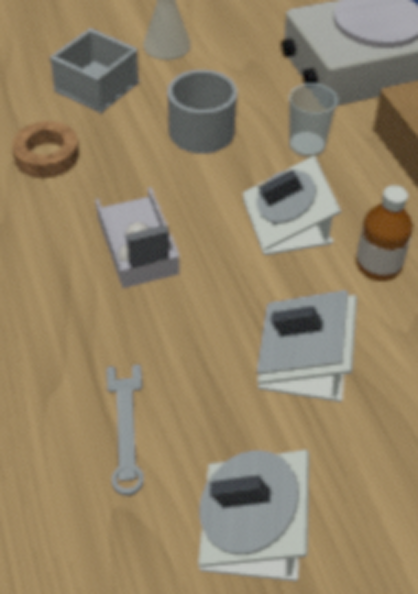

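```bash
cat >> h.py <<'E'
def darkblob(n,img,u,v,r=16):
    g=img[v-r:v+r,u-r:u+r].max(2).astype(np.float32)
    g=cv2.resize(g,None,fx=4,fy=4,interpolation=cv2.INTER_CUBIC)
    c=g[2*r*2-8:2*r*2+8,2*r*2-8:2*r*2+8].min(); t=(c+np.median(g))/2
    k,l,s,ce=cv2.connectedComponentsWithStats((g<t).astype(np.uint8))
    j=min(range(1,k),key=lambda i:np.hypot(*(ce[i]-4*r))-0.02*s[i,4])
    p=np.argwhere(l==j)[:,::-1].astype(np.float32); m=p.mean(0)
    e=np.linalg.eigh(np.cov(p.T))[1][:,1]
    return (m+.5)/4-.5+[u-r,v-r],e,len(p)/16
E
python3 - <<'E'
from h import *
from scipy.optimize import minimize_scalar
T=grab_frame('top');S=grab_frame('side')
for nm,a,b,rt,rs in(('round',(408,252),(300,333),11,16),('square',(351,210),(325,256),11,15),('small',(286,189),(280+34,190),11,15),('traygrip',(298,250),(257,222),9,14)):
    pa,ea,na=darkblob('top',T,*a,rt); pb,eb,nb=darkblob('side',S,*b,rs)
    X,err=tri(pa,pb); print(nm,pa.round(1),pb.round(1),na,nb,'X',X.round(1),'err',round(err,1))
    if nm!='traygrip':
        for v,e in(('top',ea),('side',eb)):
            def f(ps):
                c=np.cos(np.radians(27));d=np.array([c*np.cos(ps),c*np.sin(ps),np.sin(np.radians(27))])*20
                w=proj(v,X+d)-proj(v,X-d); return abs(w[0]*e[1]-w[1]*e[0])/np.linalg.norm(w)
            ps=min(np.radians(np.arange(-90,90,.5)),key=f); print('  yaw',v,np.degrees(ps))
            if v=='top':p0=ps
            n=np.array([-np.sin(np.radians(27))*np.cos(ps),-np.sin(np.radians(27))*np.sin(ps),np.cos(np.radians(27))])
            print('  origin',(X-21*n).round(1))
for nm,a,b in(('rjar',(218.6,201.1),(281.3,159.8)),('sjar',(167.8,240.1),(232.7,141.2))):
    X,err=tri(a,b);print(nm,X.round(1),round(err,1))
for n,(x0,y0,x1,y1) in(('top',(145,215,195,265)),('side',(205,120,260,165))):
    im=T if n=='top' else S
    c=cv2.resize(im[y0:y1,x0:x1],None,fx=6,fy=6,interpolation=cv2.INTER_CUBIC)
    s=cv2.cvtColor(c,cv2.COLOR_RGB2HSV)[...,1]; m=(s<75).astype(np.uint8)
    C=max(cv2.findContours(m,0,1)[0],key=cv2.contourArea); P=cv2.approxPolyDP(cv2.convexHull(C),12,True)[:,0]
    P=(P+.5)/6-.5+[x0,y0]; print(n,P.round(1).tolist()); print([plane(n,u,v,64)[:2].round(1).tolist() for u,v in P])
# tray outline: top hull
c=cv2.resize(T[230:272,250:310],None,fx=6,fy=6,interpolation=cv2.INTER_CUBIC)
m=(cv2.cvtColor(c,cv2.COLOR_RGB2HSV)[...,1]<75).astype(np.uint8)
C=max(cv2.findContours(m,0,1)[0],key=cv2.contourArea);P=(cv2.approxPolyDP(cv2.convexHull(C),10,True)[:,0]+.5)/6-.5+[250,230]
print('tray',P.round(1).tolist(),[plane('top',u,v,36)[:2].round(1).tolist() for u,v in P])
# round jar rim circle: outer contour hull, upper points
c=cv2.resize(T[178:226,195:243],None,fx=6,fy=6,interpolation=cv2.INTER_CUBIC)
m=(cv2.cvtColor(c,cv2.COLOR_RGB2HSV)[...,1]<75).astype(np.uint8)
C=max(cv2.findContours(m,0,1)[0],key=cv2.contourArea)[:,0];P=(C+.5)/6-.5+[195,178]
Q=np.array([plane('top',u,v,76)[:2] for u,v in P]); print('jar box z76',Q.min(0),Q.max(0), 'guess', Q[:,0].max()-48,Q[:,1].max()-48)
E
```

```text
round [408.1 252. ] [299.  333.2] 116.6875 295.4375 X [ 424.4 -362.    62.5] err 0.9
  yaw top -23.0
  origin [ 433.2 -365.8   43.8]
  yaw side -31.5
  origin [ 432.5 -367.    43.8]
square [351.  209.6] [324.7 255.9] 90.6875 226.875 X [ 551.6 -201.8   62.2] err 1.4
  yaw top -29.000000000000004
  origin [ 559.9 -206.5   43.5]
  yaw side -36.0
  origin [ 559.3 -207.4   43.5]
small [285.2 189.1] [317.3 195.2] 81.625 195.125 X [615.9  -6.7  61.9] err 1.2Traceback (most recent call last):
  File "<stdin>", line 12, in <module>
  File "<stdin>", line 11, in f
  File "h.py", line 9, in proj
    c,M=cam(n); q=M.T@(np.asarray(p,float)-c['origin']); return np.array([c['cx']+c['fx']*q[0]/-q[2],c['cy']-c['fy']*q[1]/-q[2]])
        ~~~^^^
  File "h.py", line 5, in cam
    c=camera_model(n); return c,R.from_euler('xyz',c['rotation'],degrees=True).as_matrix()
ValueError: time passes only in moves, steps and waits
```

```bash
python3 - <<'E'
s=open('h.py').read()
s=s.replace("def cam(n):","from functools import lru_cache\n@lru_cache(None)\ndef cam(n):")
open('h.py','w').write(s)
E
python3 - <<'E'
from h import *
T=grab_frame('top');S=grab_frame('side')
def hull(im,box,eps=10,th=75):
    x0,y0,x1,y1=box
    c=cv2.resize(im[y0:y1,x0:x1],None,fx=6,fy=6,interpolation=cv2.INTER_CUBIC)
    m=(cv2.cvtColor(c,cv2.COLOR_RGB2HSV)[...,1]<th).astype(np.uint8)
    C=max(cv2.findContours(m,0,1)[0],key=cv2.contourArea)
    f=lambda P:(P[:,0]+.5)/6-.5+[x0,y0]
    return f(cv2.approxPolyDP(cv2.convexHull(C),eps,True)),f(C)
def show(n,P,z): print(n,z,[(p.round(1).tolist(),plane('top',*p,z)[:2].round(1).tolist()) for p in P])
pa,_,_=darkblob('top',T,298,250,9);pb,_,_=darkblob('side',S,257,222,14);X,e=tri(pa,pb);print('traygrip',pa,pb,X.round(1),e)
for nm,a,b in(('rjar',(218.6,201.1),(281.3,159.8)),('sjar',(167.8,240.1),(232.7,141.2))):
    X,err=tri(a,b);print(nm,X.round(1),round(err,1))
show('sjar',hull(T,(145,215,195,265))[0],64)
show('tray',hull(T,(250,230,310,272))[0],36)
show('rstand',hull(T,(380,222,436,276),14)[0],62)
show('sqlid',hull(T,(325,180,380,235),14)[0],62)
P=hull(T,(195,178,243,226))[1];Q=np.array([plane('top',*p,76)[:2] for p in P]);print('rjar box',Q.min(0),Q.max(0))
P=hull(S,(258,138,305,182))[1];Q=np.array([plane('side',*p,76)[:2] for p in P]);print('rjar side box',Q.min(0),Q.max(0))
print('sjar side',[plane('side',*p,64)[:2].round(1).tolist() for p in hull(S,(205,120,260,165))[0]])
E
```

```text
traygrip [295.9544034  250.39996529] [257.22349167 223.3164711 ] [433.9 -37.   44.7] 3.093774956157009
rjar [584.8 196.8  37. ] 0.9
sjar [467.6 347.6  29.2] 0.5
sjar 64 [([171.2, 217.2], [530.5, 331.3]), ([177.1, 221.8], [516.9, 313.4]), ([192.2, 245.1], [447.5, 266.0]), ([166.6, 262.2], [398.2, 338.1]), ([158.8, 258.4], [409.4, 361.3]), ([144.6, 234.2], [480.2, 406.9])]
tray 36 [([257.9, 238.6], [469.4, 76.2]), ([299.4, 238.4], [469.2, -48.2]), ([299.4, 263.1], [395.7, -46.9]), ([258.6, 263.4], [395.5, 73.8])]
rstand 62 [([399.2, 226.1], [500.4, -341.8]), ([431.8, 240.6], [456.9, -434.0]), ([414.6, 270.9], [369.3, -376.8]), ([382.2, 256.4], [411.5, -286.2]), ([392.4, 230.8], [486.6, -320.7])]
sqlid 62 [([345.6, 184.4], [628.8, -188.9]), ([375.4, 200.6], [578.1, -276.0]), ([357.9, 230.6], [487.7, -219.2]), ([328.2, 214.6], [536.3, -133.5])]
rjar box [520.83497103 139.33672832] [630.69316935 243.82562187]
rjar side box [510.5566187   67.69113869] [632.12321534 242.84833546]
sjar side [[476.8, 406.7], [530.5, 329.8], [509.3, 252.4], [440.8, 203.7], [392.8, 270.3], [402.4, 344.8]]
```

```bash
cat >> h.py <<'E'
import json,os
def rot(beta,n=(0,0,1)):   # tool y along heading beta (orthogonalised), tool z = -n
    z=-np.asarray(n,float)/np.linalg.norm(n); b=np.radians(beta); y=np.array([np.cos(b),np.sin(b),0]); y-=z*(y@z); y/=np.linalg.norm(y)
    return np.c_[np.cross(y,z),y,z]
def load():
    if os.path.exists('cmd.json'):
        d=json.load(open('cmd.json')); return np.array(d['p']),R.from_quat(d['q'])
    return np.array([200.299,539.002,213.976]),R.from_euler('xyz',[180,0,159.614],degrees=True)
def plan(wps):  # [(pos,Rmat)] -> relative rows; stores the last as the commanded pose
    p,r=load()
    for P,M in wps:
        v=np.round((r.inv()*R.from_matrix(M)).as_rotvec(degrees=True),1); s=np.round(r.inv().apply(np.asarray(P)-p),1)
        print([*v.tolist(),*s.tolist()])
    json.dump({'p':(p+r.apply(s)).tolist(),'q':(r*R.from_rotvec(v,degrees=True)).as_quat().tolist()},open('cmd.json','w'))
def chk():
    s=state();p,r=load();print('t',round(s['time_s'],2),'pos',s['ee_pos'].round(1),'cmd',p.round(1),'dang',round((r.inv()*R.from_euler('xyz',s['ee_rot'],degrees=True)).magnitude()*57.3,1),'F',s['force'].round(1),'w',round(s['gripper_width'],1),'q',s['qpos'].round(0))
E
python3 - <<'E'
from h import *
from scipy.optimize import least_squares
tp=[((171.2,217.2),64),((144.6,234.2),64),((158.8,258.4),64),((166.6,262.2),0),((192.2,245.1),0),((177.1,221.8),0)]
# corner index per point: 0=+x(far),1=left(+y),2=near,3=right
idx=[0,1,2,2,3,0]
def f(q):
    a=np.radians(q[2]);c,s=np.cos(a),np.sin(a)
    C=[(46,46),(-46,46),(-46,-46),(46,-46)]
    return np.concatenate([proj('top',(q[0]+c*C[i][0]-s*C[i][1],q[1]+s*C[i][0]+c*C[i][1],z))-p for (p,z),i in zip(tp,idx)])
r=least_squares(f,[467,345,33],loss='soft_l1');print('sjar',r.x.round(1),f(r.x).reshape(-1,2).round(1).tolist())
print('bottle cap',plane('top',321.7,153.5,125),'beaker base',plane('top',244,165,0),'top',plane('top',243,156,85))
D=rot(90)
plan([((432,-40,214),D),((432,-40,130),D)])
E
```

```text
sjar [467.7 344.1 -56.9] [[0.3, -0.2], [-0.3, -0.3], [1.2, 1.9], [-0.5, -0.2], [-0.2, 0.4], [-0.2, -0.9]]
bottle cap [ 704.44880219 -112.11542406  125.        ] beaker base [7.12845717e+02 1.23816128e+02 2.27373675e-13] top [712.57242473 119.71931771  85.        ]
[0.0, 0.0, -20.4, -418.9, -462.0, -0.0]
[0.0, 0.0, -20.4, -418.9, -462.0, 84.0]
```

Call:
{"name": "carry_out", "arguments": {
  "commands": [
    [0,0,-20.4,-418.9,-462,0,0.2],
    [0,0,-20.4,-418.9,-462,0,0.2],
    [0,0,-20.4,-418.9,-462,0,0.2],
    [0,0,-20.4,-418.9,-462,0,0.2],
    [0,0,-20.4,-418.9,-462,0,0.2],
    [0,0,-20.4,-418.9,-462,0,0.2],
    [0,0,-20.4,-418.9,-462,0,0.2],
    [0,0,-20.4,-418.9,-462,0,0.2],
    [0,0,-20.4,-418.9,-462,0,0.2],
    [0,0,-20.4,-418.9,-462,0,0.2],
    [0,0,-20.4,-418.9,-462,0,0.2],
    [0,0,-20.4,-418.9,-462,0,0.2],
    [0,0,-20.4,-418.9,-462,0,0.2],
    [0,0,-20.4,-418.9,-462,84,0.2],
    [0,0,-20.4,-418.9,-462,84,0.2],
    [0,0,-20.4,-418.9,-462,84,0.2]
  ],
  "force": 25
}}

```text
time_s: 2.0
ee_pos: [428.5, -39.9, 126.4]
ee_rot: [179.9, -0.6, 180.0]
force: [-0.6, -0.1, -0.2]
gripper_width: 54.5
gripper_force: 0.0
```

```bash
python3 - <<'E'
from h import *
chk()
D=rot(90)
plan([((432,-40,45),D),((432,-40,70),D)])
E
```

```text
t 2.0 pos [428.5 -39.9 126.4] cmd [432. -40. 130.] dang 0.6 F [-0.6 -0.1 -0.2] w 54.5 q [ -7.  10. 115.   0.  55. -97.]
[0.0, 0.0, 0.0, 0.0, -0.0, 85.0]
[0.0, 0.0, 0.0, 0.0, -0.0, 60.0]
```

Call:
{"name": "carry_out", "arguments": {
  "commands": [
    [0,0,0,0,0,30,0.2],
    [0,0,0,0,0,60,0.2],
    [0,0,0,0,0,85,0.2],
    [0,0,0,0,0,85,0.2],
    [0,0,0,0,0,85,-0.8],
    [0,0,0,0,0,85,-0.8],
    [0,0,0,0,0,85,-0.8],
    [0,0,0,0,0,85,-0.8],
    [0,0,0,0,0,85,-0.8],
    [0,0,0,0,0,85,-0.8]
  ],
  "force": 25
}}

```text
time_s: 3.0
ee_pos: [432.5, -40.3, 45.4]
ee_rot: [-180.0, 0.1, -180.0]
force: [-1.0, -2.3, 1.6]
gripper_width: 11.8
gripper_force: 25.0
```

```bash
python3 - <<'E'
from h import *
chk()
cv2.imwrite('pics/s2.png',cv2.resize(grab_frame('side')[130:300,180:380],None,fx=3,fy=3)[...,::-1])
E
```

```text
t 3.0 pos [432.5 -40.3  45.4] cmd [432. -40.  70.] dang 0.1 F [-1.  -2.3  1.6] w 11.8 q [ -7.  17. 121.  -0.  42. -97.]
```

View pics/s2.png

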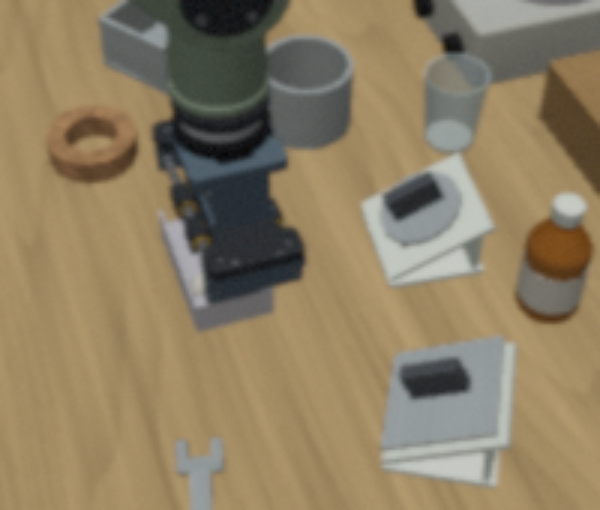

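```bash
cat >> h.py <<'E'
def setz(p): 
    _,r=load(); json.dump({'p':list(map(float,p)),'q':r.as_quat().tolist()},open('cmd.json','w'))
E
python3 - <<'E'
from h import *
setz((432,-40,45)); D=rot(90)
plan([((432,-40,z),D) for z in(50,75,120,160,170)]+[((432+152*k,-40+101*k,170),D) for k in(.04,.15,.3,.5,.7,.85,.96,1)]+[((584,61,z),D) for z in(160,140,128)])
p,r=load(); print(p)
w=[]
for th in (4,8,10,12,14,16,18,20,22,24,26,28,30,32,34,36,38):
    t=np.radians(th);c,s=np.cos(t),np.sin(t)
    w.append(((584,176-(115*c-44*s)-19*s,103+115*s+44*c-19*c),rot(90,(0,s,c))))
plan(w)
E
```

```text
[0.0, 0.0, 0.0, -0.0, 0.0, -5.0]
[0.0, 0.0, 0.0, -0.0, 0.0, -30.0]
[0.0, 0.0, 0.0, -0.0, 0.0, -75.0]
[0.0, 0.0, 0.0, -0.0, 0.0, -115.0]
[0.0, 0.0, 0.0, -0.0, 0.0, -125.0]
[0.0, 0.0, 0.0, -6.1, 4.0, -125.0]
[0.0, 0.0, 0.0, -22.8, 15.1, -125.0]
[0.0, 0.0, 0.0, -45.6, 30.3, -125.0]
[0.0, 0.0, 0.0, -76.0, 50.5, -125.0]
[0.0, 0.0, 0.0, -106.4, 70.7, -125.0]
[0.0, 0.0, 0.0, -129.2, 85.8, -125.0]
[0.0, 0.0, 0.0, -145.9, 96.9, -125.0]
[0.0, 0.0, 0.0, -152.0, 101.0, -125.0]
[0.0, 0.0, 0.0, -152.0, 101.0, -115.0]
[0.0, 0.0, 0.0, -152.0, 101.0, -95.0]
[0.0, 0.0, 0.0, -152.0, 101.0, -83.0]
[583.97531651  61.03713759 128.        ]
[4.0, 0.0, 0.0, -0.0, 2.0, -8.0]
[8.0, 0.0, 0.0, -0.0, 4.6, -15.8]
[10.0, 0.0, 0.0, -0.0, 6.1, -19.6]
[12.0, 0.0, 0.0, -0.0, 7.7, -23.4]
[14.0, 0.0, 0.0, -0.0, 9.4, -27.1]
[16.0, 0.0, 0.0, -0.0, 11.3, -30.7]
[18.0, 0.0, 0.0, -0.0, 13.3, -34.3]
[20.0, 0.0, 0.0, -0.0, 15.4, -37.8]
[22.0, 0.0, 0.0, -0.0, 17.7, -41.3]
[24.0, 0.0, 0.0, -0.0, 20.1, -44.6]
[26.0, 0.0, 0.0, -0.0, 22.6, -47.9]
[28.0, 0.0, 0.0, -0.0, 25.2, -51.1]
[30.0, 0.0, 0.0, -0.0, 27.9, -54.2]
[32.0, 0.0, 0.0, -0.0, 30.7, -57.1]
[34.0, 0.0, 0.0, -0.0, 33.6, -60.0]
[36.0, 0.0, 0.0, -0.0, 36.6, -62.8]
[38.0, 0.0, 0.0, -0.0, 39.7, -65.5]
```

Call:
{"name": "carry_out", "arguments": {
  "commands": [
    [0,0,0,0,0,-5,-0.8],
    [0,0,0,0,0,-5,-0.8],
    [0,0,0,0,0,-30,-0.8],
    [0,0,0,0,0,-70,-0.8],
    [0,0,0,0,0,-110,-0.8],
    [0,0,0,0,0,-125,-0.8],
    [0,0,0,-6,4,-125,-0.8],
    [0,0,0,-23,15,-125,-0.8],
    [0,0,0,-46,30,-125,-0.8],
    [0,0,0,-76,50,-125,-0.8],
    [0,0,0,-106,71,-125,-0.8],
    [0,0,0,-129,86,-125,-0.8],
    [0,0,0,-146,97,-125,-0.8],
    [0,0,0,-152,101,-125,-0.8],
    [0,0,0,-152,101,-115,-0.8],
    [0,0,0,-152,101,-95,-0.8],
    [0,0,0,-152,101,-83,-0.8],
    [0,0,0,-152,101,-83,-0.8],
    [0,0,0,-152,101,-83,-0.8]
  ],
  "force": 45
}}

```text
time_s: 4.95
ee_pos: [583.5, 60.7, 127.7]
ee_rot: [-180.0, -0.0, 180.0]
force: [0.3, 0.5, -5.5]
gripper_width: 11.9
gripper_force: 45.0
```

```bash
python3 - <<'E'
from h import *
chk()
a=cv2.resize(grab_frame('side')[90:230,180:380],None,fx=2,fy=2);b=cv2.resize(grab_frame('top')[130:270,180:380],None,fx=2,fy=2)
cv2.imwrite('pics/s3.png',np.vstack([a,b])[...,::-1])
E
```

```text
t 4.95 pos [583.5  60.7 127.7] cmd [584.  100.7 193.5] dang 38.0 F [ 0.3  0.5 -5.5] w 11.9 q [  5.  23.  95.   0.  62. -85.]
```

View pics/s3.png

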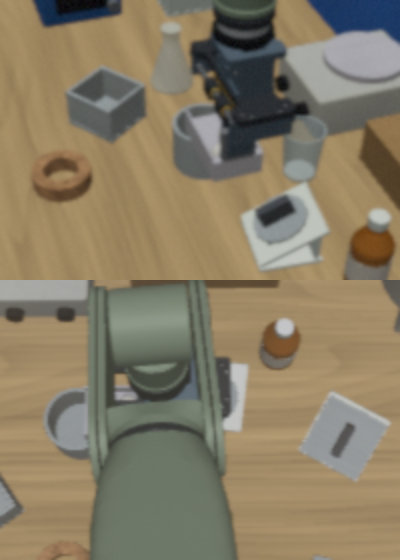

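Call:
{"name": "carry_out", "arguments": {
  "commands": [
    [4,0,0,0,2,-8,-0.8],
    [8,0,0,0,4.6,-16,-0.8],
    [10,0,0,0,6,-20,-0.8],
    [12,0,0,0,8,-23,-0.8],
    [14,0,0,0,9,-27,-0.8],
    [16,0,0,0,11,-31,-0.8],
    [18,0,0,0,13,-34,-0.8],
    [20,0,0,0,15,-38,-0.8],
    [22,0,0,0,18,-41,-0.8],
    [24,0,0,0,20,-45,-0.8],
    [26,0,0,0,22.6,-48,-0.8],
    [28,0,0,0,25,-51,-0.8],
    [30,0,0,0,28,-54,-0.8],
    [32,0,0,0,31,-57,-0.8],
    [34,0,0,0,34,-60,-0.8],
    [36,0,0,0,37,-63,-0.8],
    [38,0,0,0,40,-65.5,-0.8],
    [38,0,0,0,40,-65.5,-0.8],
    [38,0,0,0,40,-65.5,-0.8],
    [38,0,0,0,40,-65.5,-0.8]
  ]
}}

```text
time_s: 7.05
ee_pos: [584.0, 100.7, 193.6]
ee_rot: [-142.0, 0.0, 180.0]
force: [0.3, -0.6, -2.0]
gripper_width: 12.1
gripper_force: 45.0
```

```bash
python3 - <<'E'
from h import *
chk()
a=cv2.resize(grab_frame('side')[90:230,180:380],None,fx=3,fy=3)
cv2.imwrite('pics/s4.png',a[...,::-1])
E
```

```text
t 7.05 pos [584.  100.7 193.6] cmd [584.  100.7 193.5] dang 0.0 F [ 0.3 -0.6 -2. ] w 12.1 q [ 27.  30.  85. -33.  86. -54.]
```

View pics/s4.png

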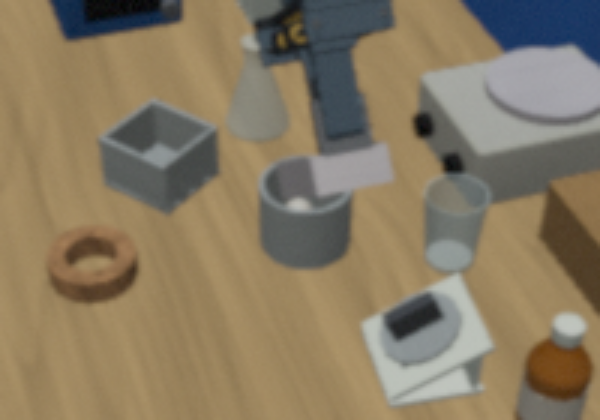

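```bash
python3 - <<'E'
from h import *
D=rot(90)
plan([((584,61,190),D),((432,-40,190),D),((432,-40,80),D),((432,-40,46),D)])
chk()
E
```

```text
[-38.0, 0.0, 0.0, -0.0, -29.2, 27.2]
[-38.0, 0.0, 0.0, 152.0, -108.7, 89.4]
[-38.0, 0.0, 0.0, 152.0, -41.0, 176.1]
[-38.0, 0.0, 0.0, 152.0, -20.1, 202.9]
t 7.1 pos [584.  100.6 193.7] cmd [432.  -40.1  46. ] dang 38.0 F [ 0.7  0.5 -2.8] w 11.6 q [ 27.  30.  85. -33.  86. -54.]
```

Call:
{"name": "carry_out", "arguments": {
  "commands": [
    [-38,0,0,0,-29.2,27.2,-0.8],
    [-38,0,0,0,-29.2,27.2,-0.8],
    [-38,0,0,0,-29.2,27.2,-0.8],
    [-38,0,0,0,-29.2,27.2,-0.8],
    [-38,0,0,0,-29.2,27.2,-0.8],
    [-38,0,0,152,-108.7,89.4,-0.8],
    [-38,0,0,152,-108.7,89.4,-0.8],
    [-38,0,0,152,-108.7,89.4,-0.8],
    [-38,0,0,152,-108.7,89.4,-0.8],
    [-38,0,0,152,-108.7,89.4,-0.8],
    [-38,0,0,152,-41,176,-0.8],
    [-38,0,0,152,-41,176,-0.8],
    [-38,0,0,152,-41,176,-0.8],
    [-38,0,0,152,-41,176,-0.8],
    [-38,0,0,152,-29,192,-0.8],
    [-38,0,0,152,-23,199,-0.8],
    [-38,0,0,152,-20,203,-0.8],
    [-38,0,0,152,-20,203,-0.8],
    [-38,0,0,152,-20,203,-0.8],
    [-38,0,0,152,-20,203,-0.8]
  ]
}}

```text
time_s: 9.1
ee_pos: [432.7, -39.8, 46.5]
ee_rot: [-180.0, 0.1, -180.0]
force: [-0.6, -0.4, -2.7]
gripper_width: 11.6
gripper_force: 45.0
```

```bash
python3 - <<'E'
from h import *
chk()
plan([((432,-40,46),rot(90)),((432,-40,150),rot(90))])
E
```

```text
t 9.1 pos [432.7 -39.8  46.5] cmd [432.  -40.1  46. ] dang 0.1 F [-0.6 -0.4 -2.7] w 11.6 q [ -7.  17. 121.   0.  42. -97.]
[0.0, 0.0, 0.0, 0.0, 0.1, -0.0]
[0.0, 0.0, 0.0, 0.0, 0.1, -104.0]
```

Call:
{"name": "carry_out", "arguments": {
  "commands": [
    [0,0,0,0,0,1.2,-0.8],
    [0,0,0,0,0,1.2,-0.8],
    [0,0,0,0,0,1.2,0.1],
    [0,0,0,0,0,1.2,0.1],
    [0,0,0,0,0,1.2,0.1],
    [0,0,0,0,0,1.2,0.1],
    [0,0,0,0,0,-20,0.1],
    [0,0,0,0,0,-60,0.1],
    [0,0,0,0,0,-104,0.1],
    [0,0,0,0,0,-104,0.1]
  ]
}}

```text
time_s: 10.1
ee_pos: [436.0, -40.2, 154.8]
ee_rot: [-179.9, 0.7, -180.0]
force: [1.2, -0.6, -0.7]
gripper_width: 50.4
gripper_force: 0.0
```

```bash
python3 - <<'E'
from h import *
chk()
def lid(c,yaw):
    a=np.radians(yaw);s,k=np.sin(np.radians(27)),np.cos(np.radians(27))
    n=np.array([-s*np.cos(a),-s*np.sin(a),k]); return n,rot(yaw+90,n)
C=np.array([424.4,-362,62.5]); n,M=lid(C,-25)
plan([(C+90*n,M),(C+40*n,M)]); print(n,(C-10*n))
E
```

```text
t 10.1 pos [436.  -40.2 154.8] cmd [432. -40. 150.] dang 0.7 F [ 1.2 -0.6 -0.7] w 50.4 q [ -7.   9. 112.   0.  59. -97.]
[5.9, -26.6, 24.5, 44.7, -304.8, 7.3]
[5.9, -26.6, 24.5, 24.1, -314.4, 51.8]
[-0.41145513  0.19186468  0.89100652] [ 428.51455125 -363.91864676   53.58993476]
```

Call:
{"name": "carry_out", "arguments": {
  "commands": [
    [5.9,-26.6,24.5,44.7,-304.8,7.3,0],
    [5.9,-26.6,24.5,44.7,-304.8,7.3,0],
    [5.9,-26.6,24.5,44.7,-304.8,7.3,0],
    [5.9,-26.6,24.5,44.7,-304.8,7.3,0],
    [5.9,-26.6,24.5,44.7,-304.8,7.3,0],
    [5.9,-26.6,24.5,44.7,-304.8,7.3,0],
    [5.9,-26.6,24.5,44.7,-304.8,7.3,0],
    [5.9,-26.6,24.5,44.7,-304.8,7.3,0],
    [5.9,-26.6,24.5,24.1,-314.4,51.8,0],
    [5.9,-26.6,24.5,24.1,-314.4,51.8,0],
    [5.9,-26.6,24.5,24.1,-314.4,51.8,0],
    [5.9,-26.6,24.5,24.1,-314.4,51.8,0]
  ]
}}

```text
time_s: 11.3
ee_pos: [408.4, -353.1, 99.2]
ee_rot: [-180.0, 27.1, 155.2]
force: [-0.4, -0.4, 0.3]
gripper_width: 45.9
gripper_force: 0.0
```

```bash
python3 - <<'E'
from h import *
chk()
C=np.array([424.4,-362,62.5]);p,r=load();M=r.as_matrix();n=-M[:,2]
plan([(C+10*n,M),(C-5*n,M),(C-10*n,M)])
T=grab_frame('top')
a=cv2.resize(T[150:280,140:310],None,fx=4,fy=4)
b=grab_frame('side')[110:260,200:300]
b=cv2.resize(b,None,fx=3,fy=3)
b=cv2.resize(b,(300,450)); o=np.zeros((520,800,3),np.uint8); o[:,:500]=a[:,:500] ; o[:450,500:]=b
cv2.imwrite('pics/s5.png',o[...,::-1])
E
```

```text
t 11.3 pos [ 408.4 -353.1   99.2] cmd [ 408.  -354.4   98.2] dang 0.1 F [-0.4 -0.4  0.3] w 45.9 q [ -49.   12.  124.   31.   21. -140.]
[0.0, -0.0, -0.0, 0.1, 0.0, 30.0]
[0.0, -0.0, -0.0, 0.1, 0.0, 45.0]
[0.0, -0.0, -0.0, 0.1, 0.0, 50.0]
```

View pics/s5.png

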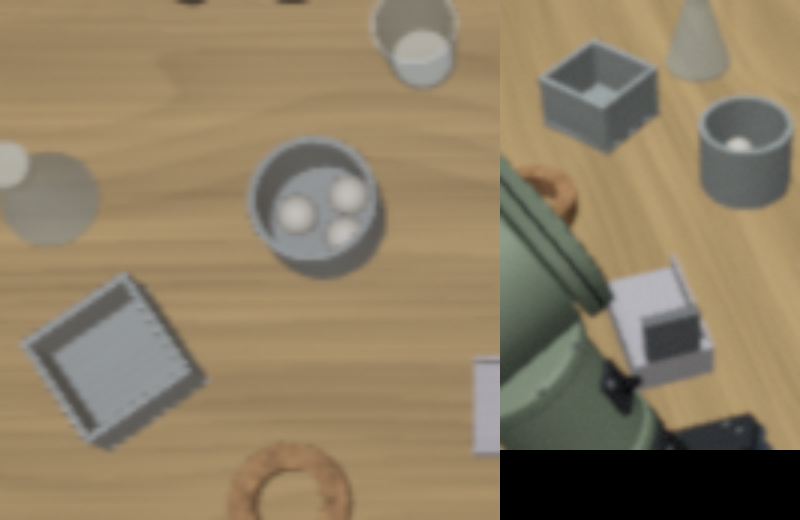

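Call:
{"name": "carry_out", "arguments": {
  "commands": [
    [0,0,100,0,0,0,0],
    [0,0,100,0,0,0,0],
    [0,0,100,0,0,0,0],
    [0,0,100,0,0,0,0],
    [0,0,100,0,0,0,0],
    [0,0,100,0,0,0,0],
    [0,0,100,0,0,0,0],
    [0,0,100,0,0,0,0],
    [0,0,100,0,0,0,0],
    [0,0,100,0,0,0,0],
    [0,0,100,0,0,0,0],
    [0,0,100,0,0,0,0],
    [0,0,100,0,0,0,0]
  ]
}}

```text
time_s: 12.7
ee_pos: [408.2, -354.2, 99.7]
ee_rot: [153.1, -4.5, 56.2]
force: [0.1, -0.2, 0.1]
gripper_width: 45.8
gripper_force: 0.0
```

Call:
{"name": "carry_out", "arguments": {
  "commands": [
    [0,0,80,0,0,0,0],
    [0,0,80,0,0,0,0],
    [0,0,80,0,0,0,0],
    [0,0,80,0,0,0,0],
    [0,0,80,0,0,0,0],
    [0,0,80,0,0,0,0],
    [0,0,80,0,0,0,0],
    [0,0,80,0,0,0,0],
    [0,0,80,0,0,0,0],
    [0,0,80,0,0,0,0],
    [0,0,80,0,0,0,0]
  ]
}}

```text
time_s: 13.8
ee_pos: [408.1, -354.1, 99.0]
ee_rot: [179.9, -27.1, -24.8]
force: [0.3, 0.5, 0.5]
gripper_width: 45.9
gripper_force: 0.0
```

```bash
python3 - <<'E'
from h import *
p,r=load(); r=r*R.from_rotvec([0,0,180],degrees=True); p=np.array([408,-354.4,98.2])
json.dump({'p':p.tolist(),'q':r.as_quat().tolist()},open('cmd.json','w')); chk()
C=np.array([424.4,-362,62.5]);M=r.as_matrix();n=-M[:,2]
plan([(C+10*n,M),(C-5*n,M),(C-10*n,M)])
E
```

```text
t 13.8 pos [ 408.1 -354.1   99. ] cmd [ 408.  -354.4   98.2] dang 0.2 F [0.3 0.5 0.5] w 45.9 q [-49.  12. 124.  31.  21.  39.]
[-0.0, 0.0, -0.0, -0.1, -0.0, 30.0]
[-0.0, 0.0, -0.0, -0.1, -0.0, 45.0]
[-0.0, 0.0, -0.0, -0.1, -0.0, 50.0]
```

Call:
{"name": "carry_out", "arguments": {
  "commands": [
    [0,0,0,0,0,20,0],
    [0,0,0,0,0,35,0],
    [0,0,0,0,0,43,0],
    [0,0,0,0,0,49,0],
    [0,0,0,0,0,49,0],
    [0,0,0,0,0,49,0]
  ]
}}

```text
time_s: 14.4
ee_pos: [428.3, -363.6, 54.7]
ee_rot: [180.0, -27.1, -24.9]
force: [-1.0, 1.4, 0.4]
gripper_width: 45.6
gripper_force: 0.0
```

Call:
{"name": "carry_out", "arguments": {
  "commands": [
    [0,0,0,0,0,0,-0.8],
    [0,0,0,0,0,0,-0.8],
    [0,0,0,0,0,0,-0.8],
    [0,0,0,0,0,0,-0.8],
    [0,0,0,0,0,0,-0.8],
    [0,0,0,0,0,0,-0.8]
  ],
  "force": 30
}}

```text
time_s: 15.0
ee_pos: [428.2, -363.8, 54.5]
ee_rot: [180.0, -27.1, -25.0]
force: [-1.1, 0.7, 2.6]
gripper_width: 13.6
gripper_force: 30.0
```

```bash
python3 - <<'E'
from h import *
p,r=load();n=-r.as_matrix()[:,2];setz(p+n);chk()
a=cv2.resize(grab_frame('side')[290:390,240:380],None,fx=4,fy=4)
cv2.imwrite('pics/s6.png',a[...,::-1])
E
```

```text
t 15.0 pos [ 428.2 -363.8   54.5] cmd [ 428.1 -363.8   54.5] dang 0.0 F [-1.1  0.7  2.6] w 13.6 q [-47.  18. 125.  41.  15.  30.]
```

View pics/s6.png

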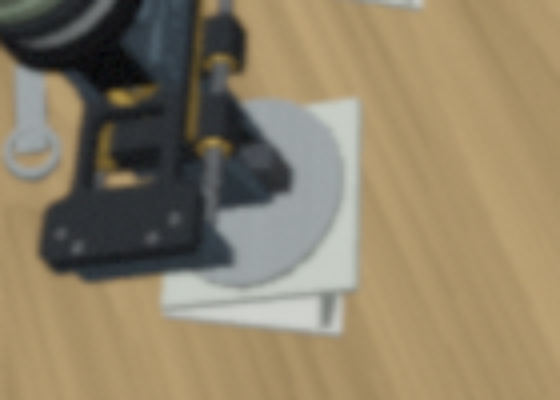

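Call:
{"name": "carry_out", "arguments": {
  "commands": [
    [0,0,0,0,0,-5,-0.8],
    [0,0,0,0,0,-15,-0.8],
    [0,0,0,0,0,-30,-0.8],
    [0,0,0,0,0,-55,-0.8],
    [0,0,0,0,0,-80,-0.8],
    [0,0,0,0,0,-80,-0.8]
  ],
  "force": 50
}}

```text
time_s: 15.65
ee_pos: [394.8, -348.1, 127.6]
ee_rot: [179.9, -27.2, -24.9]
force: [0.8, -0.6, -2.9]
gripper_width: 13.6
gripper_force: 50.0
```

```bash
python3 - <<'E'
from h import *
p,r=load();n=-r.as_matrix()[:,2];setz(p+80*n);chk()
T=cv2.imread('pics/top0.png')[...,::-1];S=cv2.imread('pics/side0.png')[...,::-1]
def ell(im,u,v,r):
    h=cv2.cvtColor(cv2.resize(im[v-r:v+r,u-r:u+r],None,fx=6,fy=6,interpolation=cv2.INTER_CUBIC),cv2.COLOR_RGB2HSV)
    o=h[int(6*r+30):int(6*r+60),6*r-30:6*r+30,2]
    pl=np.percentile(h[...,2][h[...,1]<75],[5,25,50,75,95]);print(pl)
    w=(pl[4]+pl[2])/2
    m=((h[...,1]<75)&(h[...,2]<w)).astype(np.uint8); m=cv2.morphologyEx(m,cv2.MORPH_OPEN,np.ones((25,25)))
    C=max(cv2.findContours(m,0,1)[0],key=cv2.contourArea);e=cv2.fitEllipse(cv2.convexHull(C));print(e,cv2.contourArea(C))
    return (np.array(e[0])+.5)/6-.5+[u-r,v-r]
a=ell(T,407,249,24);b=ell(S,304,340,34);X,e=tri(a,b);print('plate centre',X,e)
k=np.radians(27);n=np.array([-np.sin(k)*np.cos(np.radians(-25)),-np.sin(k)*np.sin(np.radians(-25)),np.cos(k)])
print('origin',X-4*n,'from bar',np.array([424.4,-362,62.5])-21*n)
x=np.array([np.cos(k)*np.cos(np.radians(-25)),np.cos(k)*np.sin(np.radians(-25)),np.sin(k)]);print('dx along lid',(X-4*n-np.array([424.4,-362,62.5])+21*n)@x)
D=rot(-80)
plan([((405,-350,190),r.as_matrix()),((584,196,180),D),((584,196,120),D)])
E
```

```text
t 15.65 pos [ 394.8 -348.1  127.6] cmd [ 395.1 -348.4  125.8] dang 0.2 F [ 0.8 -0.6 -2.9] w 13.6 q [-50.   9. 124.  27.  25.  43.]
[ 80. 146. 148. 161. 188.]
((149.14784240722656, 152.75108337402344), (199.92970275878906, 220.07659912109375), 95.43852996826172) 33551.5
[ 59. 148. 151. 169. 189.]
((198.59078979492188, 193.99111938476562), (263.3170471191406, 308.1488037109375), 36.61145782470703) 62092.0
plate centre [ 431.74247652 -366.32030232   45.19483116] 0.6577427931560568
origin [ 433.38829702 -367.08776103   41.63080506] from bar [ 433.04055763 -366.02915819   43.78886299]
dx along lid -0.30030628735319387
[-0.0, 0.0, -0.0, 37.7, -2.7, -52.8]
[8.3, -26.2, -34.3, -27.4, -573.3, -75.0]
[8.3, -26.2, -34.3, -54.7, -573.3, -21.5]
```

Call:
{"name": "carry_out", "arguments": {
  "commands": [
    [0,0,0,37.7,-2.7,-52.8,-0.8],
    [0,0,0,37.7,-2.7,-52.8,-0.8],
    [2,-5,-6,20,-80,-65,-0.8],
    [8.3,-26.2,-34.3,-27.4,-573.3,-75,-0.8],
    [8.3,-26.2,-34.3,-27.4,-573.3,-75,-0.8],
    [8.3,-26.2,-34.3,-27.4,-573.3,-75,-0.8],
    [8.3,-26.2,-34.3,-27.4,-573.3,-75,-0.8],
    [8.3,-26.2,-34.3,-27.4,-573.3,-75,-0.8],
    [8.3,-26.2,-34.3,-27.4,-573.3,-75,-0.8],
    [8.3,-26.2,-34.3,-27.4,-573.3,-75,-0.8],
    [8.3,-26.2,-34.3,-27.4,-573.3,-75,-0.8],
    [8.3,-26.2,-34.3,-27.4,-573.3,-75,-0.8],
    [8.3,-26.2,-34.3,-27.4,-573.3,-75,-0.8],
    [8.3,-26.2,-34.3,-27.4,-573.3,-75,-0.8],
    [8.3,-26.2,-34.3,-27.4,-573.3,-75,-0.8],
    [8.3,-26.2,-34.3,-54.7,-573.3,-21.5,-0.8],
    [8.3,-26.2,-34.3,-54.7,-573.3,-21.5,-0.8],
    [8.3,-26.2,-34.3,-54.7,-573.3,-21.5,-0.8],
    [8.3,-26.2,-34.3,-54.7,-573.3,-21.5,-0.8]
  ]
}}

```text
time_s: 17.55
ee_pos: [584.7, 195.9, 120.6]
ee_rot: [-179.9, -0.0, 10.0]
force: [0.3, 0.6, -2.1]
gripper_width: 13.3
gripper_force: 50.0
```

```bash
python3 - <<'E'
from h import *
chk()
S=grab_frame('side');cv2.imwrite('pics/raw_side.png',S[...,::-1])
print('predicted plate centre px',proj('side',(584,196,120-9)))
x0,y0,x1,y1=250,115,320,190
c=cv2.resize(S[y0:y1,x0:x1],None,fx=6,fy=6,interpolation=cv2.INTER_CUBIC);h=cv2.cvtColor(c,cv2.COLOR_RGB2HSV)
m=((h[...,1]<75)&(h[...,2]>95)).astype(np.uint8)
for row in range(125,186,4):
    v=np.flatnonzero(h[(row-y0)*6,:,1]<75); print(row,(v.min()/6+x0).round(1) if len(v) else 0,(v.max()/6+x0).round(1) if len(v) else 0)
E
```

```text
t 17.55 pos [584.7 195.9 120.6] cmd [584. 196. 120.] dang 0.1 F [ 0.3  0.6 -2.1] w 13.3 q [17. 26. 92.  0. 62. 97.]
predicted plate centre px [281.56268089 140.50114146]
125 256.5 319.8
129 255.2 319.8
133 250.0 294.7
137 250.0 298.7
141 250.0 299.5
145 250.0 298.2
149 250.0 297.5
153 265.7 298.2
157 266.3 297.2
161 266.5 297.0
165 266.5 296.7
169 266.5 296.5
173 267.5 295.7
177 271.2 292.0
181 0 0
185 0 0
```

```bash
python3 - <<'E'
from h import *
S=cv2.imread('pics/raw_side.png')[...,::-1]
t=np.radians(np.arange(0,360,2))
def circ(x,y,z,r): return np.array([proj('side',(x+r*np.cos(a),y+r*np.sin(a),z)) for a in t])
for nm,x,y,zs,r in(('jar',584,196,(0,76),48),('lid',584.7,195.9,(108,114),50)):
    P=np.vstack([circ(x,y,z,r) for z in zs]);print(nm,'cols',P[:,0].min().round(1),P[:,0].max().round(1),'rows',P[:,1].min().round(1),P[:,1].max().round(1), 'row of max col',P[P[:,0].argmax(),1].round(1))
g=cv2.cvtColor(S,cv2.COLOR_RGB2HSV)
for row in range(131,159,2): print(row,g[row,258:304:2,2].tolist(),g[row,290:304,1].tolist())
print([int(v) for v in g[138:182,281,2]])
E
```

```text
jar cols 265.6 297.3 rows 140.4 179.2 row of max col 150.5
lid cols 264.9 298.7 rows 129.8 151.8 row of max col 140.3
131 [146, 142, 138, 137, 136, 134, 131, 134, 97, 43, 53, 49, 42, 55, 49, 48, 60, 98, 138, 149, 155, 156, 156] [51, 7, 42, 80, 94, 100, 103, 104, 104, 102, 106, 103, 103, 104]
133 [145, 146, 141, 136, 138, 137, 146, 148, 102, 75, 60, 49, 47, 49, 47, 47, 96, 146, 153, 158, 158, 157, 158] [19, 12, 7, 14, 42, 75, 95, 101, 103, 101, 104, 101, 103, 103]
135 [148, 143, 140, 136, 136, 147, 151, 151, 91, 50, 51, 49, 43, 48, 47, 47, 101, 149, 151, 151, 158, 157, 157] [15, 17, 14, 14, 12, 7, 32, 68, 92, 100, 102, 104, 102, 99]
137 [161, 166, 159, 149, 141, 151, 151, 148, 89, 44, 47, 46, 46, 48, 47, 50, 114, 149, 153, 150, 154, 159, 155] [16, 15, 12, 15, 13, 12, 10, 10, 53, 89, 101, 99, 100, 102]
139 [162, 167, 170, 168, 146, 149, 151, 147, 90, 39, 47, 50, 43, 58, 85, 115, 142, 150, 151, 151, 150, 159, 153] [14, 14, 14, 14, 14, 13, 14, 10, 22, 67, 95, 104, 102, 104]
141 [163, 164, 169, 166, 146, 149, 149, 150, 121, 57, 64, 85, 113, 139, 150, 150, 151, 152, 153, 152, 146, 155, 149
[... 950 characters left out ...]
5, 153, 161, 163, 143, 127, 78, 76, 78, 84, 82, 88, 92, 93, 93, 93, 92, 92, 101, 139, 156, 165, 163] [8, 11, 8, 8, 13, 12, 6, 35, 85, 100, 99, 102, 103, 101]
155 [153, 153, 157, 164, 130, 136, 100, 78, 80, 86, 109, 112, 93, 93, 91, 95, 91, 94, 126, 118, 154, 165, 160] [14, 8, 8, 12, 12, 15, 6, 63, 94, 100, 99, 100, 100, 101]
157 [151, 155, 154, 162, 124, 102, 128, 112, 94, 153, 184, 181, 149, 99, 93, 98, 109, 133, 120, 93, 157, 166, 163] [14, 13, 10, 11, 13, 10, 38, 84, 101, 98, 101, 101, 102, 102]
[44, 46, 62, 100, 139, 152, 153, 153, 152, 151, 152, 146, 120, 91, 90, 91, 90, 104, 139, 170, 179, 172, 150, 114, 92, 91, 93, 92, 91, 94, 91, 91, 93, 90, 89, 93, 90, 90, 88, 90, 93, 116, 158, 169]
```

Call:
{"name": "carry_out", "arguments": {
  "commands": [
    [0,0,0,0,0,10,-0.8],
    [0,0,0,0,0,18,-0.8],
    [0,0,0,0,0,22,-0.8],
    [0,0,0,0,0,25,-0.8],
    [0,0,0,0,0,27,-0.8],
    [0,0,0,0,0,28,-0.8]
  ]
}}

```text
time_s: 18.2
ee_pos: [583.8, 195.9, 91.6]
ee_rot: [-180.0, 0.1, 10.0]
force: [-0.7, -1.2, -2.2]
gripper_width: 13.9
gripper_force: 50.0
```

Call:
{"name": "carry_out", "arguments": {
  "commands": [
    [0,0,0,0,0,1,-0.8],
    [0,0,0,0,0,2,-0.8],
    [0,0,0,0,0,2,-0.8]
  ]
}}

```text
time_s: 18.5
ee_pos: [583.9, 195.9, 89.7]
ee_rot: [-180.0, 0.0, 10.0]
force: [-1.4, -3.4, -2.9]
gripper_width: 13.7
gripper_force: 50.0
```

Call:
{"name": "carry_out", "arguments": {
  "commands": [
    [0,0,0,0,0,1,-0.8],
    [0,0,0,0,0,1.5,-0.8],
    [0,0,0,0,0,1.5,-0.8]
  ]
}}

```text
time_s: 18.8
ee_pos: [583.9, 195.9, 88.3]
ee_rot: [-180.0, 0.0, 10.0]
force: [-1.0, -4.1, -1.0]
gripper_width: 13.7
gripper_force: 50.0
```

Call:
{"name": "carry_out", "arguments": {
  "commands": [
    [0,0,0,0,0,0.7,-0.8],
    [0,0,0,0,0,1.2,-0.8],
    [0,0,0,0,0,1.2,-0.8]
  ]
}}

```text
time_s: 19.1
ee_pos: [583.9, 195.9, 87.3]
ee_rot: [-180.0, 0.0, 10.0]
force: [-2.1, -5.8, -0.4]
gripper_width: 14.3
gripper_force: 50.0
```

Call:
{"name": "carry_out", "arguments": {
  "commands": [
    [0,0,0,0,1.2,0,-0.8],
    [0,0,0,0,1.2,0.6,-0.8],
    [0,0,0,0,1.2,0.6,-0.8]
  ]
}}

```text
time_s: 19.4
ee_pos: [584.1, 195.7, 87.3]
ee_rot: [-179.9, -0.0, 10.0]
force: [-4.1, -1.2, 5.7]
gripper_width: 13.4
gripper_force: 50.0
```

Call:
{"name": "carry_out", "arguments": {
  "commands": [
    [0,0,0,0,0,0.7,-0.8],
    [0,0,0,0,0,0.7,-0.8]
  ]
}}

```text
time_s: 19.6
ee_pos: [584.1, 195.7, 87.2]
ee_rot: [-179.9, -0.0, 10.0]
force: [-5.3, -0.6, 8.4]
gripper_width: 13.9
gripper_force: 50.0
```

Call:
{"name": "carry_out", "arguments": {
  "commands": [
    [0,0,0,0,0,0,-0.3],
    [0,0,0,0,0,0,-0.3],
    [0,0,0,0,0,0,-0.3],
    [0,0,0,0,0,0,-0.3],
    [0,0,0,0,0,-15,-0.3],
    [0,0,0,0,0,-50,0],
    [0,0,0,0,0,-90,0],
    [0,0,0,0,0,-90,0]
  ]
}}

```text
time_s: 20.4
ee_pos: [588.0, 196.3, 181.8]
ee_rot: [-179.8, -0.7, 10.0]
force: [0.5, 0.0, 0.9]
gripper_width: 45.6
gripper_force: 0.0
```

```bash
python3 - <<'E'
from h import *
s=state(); p,r=load(); setz((584,195,176)); chk()
C=np.array([551.6,-201.8,62.2]);a=np.radians(-30);sn,k=np.sin(np.radians(27)),np.cos(np.radians(27))
n=np.array([-sn*np.cos(a),-sn*np.sin(a),k]);M=rot(-120,n)
# plate check for the square lid: top-plate corners from first pictures
T=cv2.imread('pics/top0.png')[...,::-1];S=cv2.imread('pics/side0.png')[...,::-1]
x=np.array([k*np.cos(a),k*np.sin(a),sn]);y=np.array([-np.sin(a),np.cos(a),0])
O=C-21*n
for sx,sy in((1,1),(1,-1),(-1,-1),(-1,1)): print((sx,sy),'top',proj('top',O+6*n+48*sx*x+48*sy*y).round(1),'side',proj('side',O+6*n+48*sx*x+48*sy*y).round(1))
h=cv2.cvtColor(cv2.resize(S[235:298,300:360],None,fx=6,fy=6,interpolation=cv2.INTER_CUBIC),cv2.COLOR_RGB2HSV)
m=((h[...,1]<75)&(h[...,2]<170)).astype(np.uint8);m=cv2.morphologyEx(m,cv2.MORPH_OPEN,np.ones((25,25)))
Q=max(cv2.findContours(m,0,1)[0],key=cv2.contourArea);print('side obs',((cv2.approxPolyDP(cv2.convexHull(Q),14,True)[:,0]+.5)/6-.5+[300,235]).round(1).tolist())
plan([(C+np.array([-30,20,130]),M),(C+40*n,M)])
E
```

```text
t 20.4 pos [588.  196.3 181.8] cmd [584. 195. 176.] dang 0.7 F [0.5 0.  0.9] w 45.6 q [17. 23. 87.  0. 69. 97.]
(1, 1) top [344.9 186.9] side [347.3 241.2]
(1, -1) top [373.6 202.4] side [344.4 274. ]
(-1, -1) top [357.5 229.6] side [305.7 278.8]
(-1, 1) top [329.6 214.2] side [311. 247.]
side obs [[347.8, 241.9], [345.1, 275.1], [306.4, 279.8], [311.1, 247.2]]
[-9.5, 25.9, 39.3, -127.0, 360.2, -16.5]
[-9.5, 25.9, 39.3, -114.8, 373.5, 77.9]
```

Call:
{"name": "carry_out", "arguments": {
  "commands": [
    [-9.5,25.9,39.3,-127,360,-16.5,0],
    [-9.5,25.9,39.3,-127,360,-16.5,0],
    [-9.5,25.9,39.3,-127,360,-16.5,0],
    [-9.5,25.9,39.3,-127,360,-16.5,0],
    [-9.5,25.9,39.3,-127,360,-16.5,0],
    [-9.5,25.9,39.3,-127,360,-16.5,0],
    [-9.5,25.9,39.3,-127,360,-16.5,0],
    [-9.5,25.9,39.3,-127,360,-16.5,0],
    [-9.5,25.9,39.3,-127,360,-16.5,0],
    [-9.5,25.9,39.3,-127,360,-16.5,0],
    [-9.5,25.9,39.3,-114.8,373.5,77.9,0],
    [-9.5,25.9,39.3,-114.8,373.5,77.9,0],
    [-9.5,25.9,39.3,-114.8,373.5,77.9,0],
    [-9.5,25.9,39.3,-114.8,373.5,77.9,0]
  ]
}}

```text
time_s: 21.8
ee_pos: [536.5, -191.5, 97.3]
ee_rot: [180.0, -26.9, -29.9]
force: [-0.2, 0.2, 0.7]
gripper_width: 45.6
gripper_force: 0.0
```

```bash
python3 - <<'E'
from h import *
chk();p,r=load();M=r.as_matrix();n=-M[:,2];C=np.array([551.6,-201.8,62.2])
plan([(C-9*n,M)]);T=grab_frame('top');S=grab_frame('side')
cv2.imwrite('pics/rt.png',T[...,::-1]);cv2.imwrite('pics/rs.png',S[...,::-1])
for n_,im,(x0,y0,x1,y1) in(('top',T,(190,170,250,230)),('side',S,(250,125,315,190))):
    h=cv2.cvtColor(cv2.resize(im[y0:y1,x0:x1],None,fx=6,fy=6,interpolation=cv2.INTER_CUBIC),cv2.COLOR_RGB2HSV)
    v=h[...,2]; m=((h[...,1]<75)&(v>125)).astype(np.uint8)
    Q=max(cv2.findContours(m,0,1)[0],key=cv2.contourArea);e=cv2.fitEllipse(cv2.convexHull(Q))
    t=np.radians(np.arange(0,360,3));P=np.array([proj(n_,(584+50*np.cos(a),196+50*np.sin(a),82)) for a in t],np.float32)
    q=cv2.fitEllipse(P);print(n_,'lid obs',((np.array(e[0])+.5)/6-.5+[x0,y0]).round(1),(np.array(e[1])/6).round(1),e[2],'pred',np.round(q[0],1),np.round(q[1],1),q[2])
E
```

```text
t 21.8 pos [ 536.5 -191.5   97.3] cmd [ 535.9 -192.7   97.8] dang 0.1 F [-0.2  0.2  0.7] w 45.6 q [-17.  15. 121. -18.  19. 118.]
[0.0, 0.0, -0.0, 0.0, -0.0, 49.0]
top lid obs [216.1 198.2] [33.2 35.5] 66.37388610839844 pred [216.6 198.1] [32.8 34.3] 66.16865539550781
side lid obs [290.1 149.3] [16.6 18.8] 173.7604217529297 pred [281.4 148.6] [20.4 33.2] 90.9000473022461
```

Call:
{"name": "carry_out", "arguments": {
  "commands": [
    [0,0,0,0,0,20,0],
    [0,0,0,0,0,35,0],
    [0,0,0,0,0,43,0],
    [0,0,0,0,0,49,0],
    [0,0,0,0,0,49,0],
    [0,0,0,0,0,49,0]
  ],
  "force": 30
}}

```text
time_s: 22.5
ee_pos: [555.8, -203.8, 54.8]
ee_rot: [180.0, -27.1, -30.1]
force: [0.7, 0.1, -0.7]
gripper_width: 45.9
gripper_force: 0.0
```

Call:
{"name": "carry_out", "arguments": {
  "commands": [
    [0,0,0,0,0,0,-0.8],
    [0,0,0,0,0,0,-0.8],
    [0,0,0,0,0,0,-0.8],
    [0,0,0,0,0,0,-0.8],
    [0,0,0,0,0,0,-0.8],
    [0,0,0,0,0,0,-0.8]
  ],
  "force": 30
}}

```text
time_s: 23.1
ee_pos: [555.4, -203.8, 54.0]
ee_rot: [180.0, -27.0, -30.0]
force: [-1.4, 0.4, 3.2]
gripper_width: 13.5
gripper_force: 30.0
```

```bash
python3 - <<'E'
from h import *
chk();p,r=load();M=r.as_matrix();n=-M[:,2]
print(p)
# lift, raise, transit. jar sides at 33.1; tool y heading 33.1-90=-56.9
D=rot(-56.9)
plan([(p+5*n,M),(p+60*n,M),(p+60*n+[0,0,55],M),((467.5,344,175),D),((467.5,344,110),D)])
E
```

```text
t 23.1 pos [ 555.4 -203.8   54. ] cmd [ 555.1 -203.9   54.2] dang 0.0 F [-1.4  0.4  3.2] w 13.5 q [-18.  20. 122. -25.  13. 125.]
[ 555.13418176 -203.86923628   54.15490564]
[0.0, 0.0, -0.0, 0.0, -0.0, -5.0]
[0.0, 0.0, -0.0, -0.0, 0.0, -60.0]
[0.0, 0.0, -0.0, 25.0, 0.0, -109.0]
[14.9, -24.2, -61.9, -257.1, -430.3, -266.8]
[14.9, -24.2, -61.9, -286.6, -430.3, -208.9]
```

Call:
{"name": "carry_out", "arguments": {
  "commands": [
    [0,0,0,0,0,-5,-0.8],
    [0,0,0,0,0,-15,-0.8],
    [0,0,0,0,0,-35,-0.8],
    [0,0,0,0,0,-60,-0.8],
    [0,0,0,25,0,-109,-0.8],
    [0,0,0,25,0,-109,-0.8]
  ],
  "force": 50
}}

```text
time_s: 23.7
ee_pos: [534.9, -190.5, 169.2]
ee_rot: [-179.8, -27.7, -30.1]
force: [1.9, -0.5, -2.3]
gripper_width: 13.6
gripper_force: 50.0
```

```bash
python3 - <<'E'
from h import *
p,r=load(); q0=np.array([555.13418176,-203.86923628,54.15490564]);a=np.radians(-30);sn,k=np.sin(np.radians(27)),np.cos(np.radians(27))
n=np.array([-sn*np.cos(a),-sn*np.sin(a),k]);M=rot(-120,n)
json.dump({'p':(q0+60*n+[0,0,55]).tolist(),'q':R.from_matrix(M).as_quat().tolist()},open('cmd.json','w'))
chk();D=rot(-56.9)
plan([((467.5,344,175),D),((467.5,344,110),D)])
E
```

```text
t 23.7 pos [ 534.9 -190.5  169.2] cmd [ 531.5 -190.2  162.6] dang 0.7 F [ 1.9 -0.5 -2.3] w 13.6 q [-17.   8. 116. -12.  29. 112.]
[14.9, -24.2, -61.9, -281.8, -430.7, -157.5]
[14.9, -24.2, -61.9, -311.3, -430.7, -99.6]
```

Call:
{"name": "carry_out", "arguments": {
  "commands": [
    [3,-5,-12,-40,-40,-45,-0.8],
    [14.9,-24.2,-61.9,-281.8,-430.7,-157.5,-0.8],
    [14.9,-24.2,-61.9,-281.8,-430.7,-157.5,-0.8],
    [14.9,-24.2,-61.9,-281.8,-430.7,-157.5,-0.8],
    [14.9,-24.2,-61.9,-281.8,-430.7,-157.5,-0.8],
    [14.9,-24.2,-61.9,-281.8,-430.7,-157.5,-0.8],
    [14.9,-24.2,-61.9,-281.8,-430.7,-157.5,-0.8],
    [14.9,-24.2,-61.9,-281.8,-430.7,-157.5,-0.8],
    [14.9,-24.2,-61.9,-281.8,-430.7,-157.5,-0.8],
    [14.9,-24.2,-61.9,-281.8,-430.7,-157.5,-0.8],
    [14.9,-24.2,-61.9,-281.8,-430.7,-157.5,-0.8],
    [14.9,-24.2,-61.9,-281.8,-430.7,-157.5,-0.8],
    [14.9,-24.2,-61.9,-281.8,-430.7,-157.5,-0.8],
    [14.9,-24.2,-61.9,-281.8,-430.7,-157.5,-0.8],
    [14.9,-24.2,-61.9,-311.3,-430.7,-99.6,-0.8],
    [14.9,-24.2,-61.9,-311.3,-430.7,-99.6,-0.8],
    [14.9,-24.2,-61.9,-311.3,-430.7,-99.6,-0.8],
    [14.9,-24.2,-61.9,-311.3,-430.7,-99.6,-0.8]
  ]
}}

```text
time_s: 25.5
ee_pos: [469.1, 343.5, 110.4]
ee_rot: [-180.0, -0.1, 33.0]
force: [0.4, 0.7, -2.9]
gripper_width: 13.6
gripper_force: 50.0
```

```bash
python3 - <<'E'
from h import *
chk();S=grab_frame('side');cv2.imwrite('pics/rs2.png',S[...,::-1])
p=state()['ee_pos'];a=np.radians(33.1)
def sq(c,h,z): return [proj('side',(c[0]+h*(i*np.cos(a)-j*np.sin(a)),c[1]+h*(i*np.sin(a)+j*np.cos(a)),z)).round(1).tolist() for i,j in((1,1),(-1,1),(-1,-1),(1,-1))]
print('lid top pred',sq(p,48,p[2]-6));print('jar rim pred',sq((467.5,344),46,64),'bottom',sq((467.5,344),46,0))
x0,y0,x1,y1=200,110,265,172
h=cv2.cvtColor(cv2.resize(S[y0:y1,x0:x1],None,fx=6,fy=6,interpolation=cv2.INTER_CUBIC),cv2.COLOR_RGB2HSV)
m=(h[...,1]<75).astype(np.uint8);m=cv2.morphologyEx(m,cv2.MORPH_OPEN,np.ones((13,13)))
Q=max(cv2.findContours(m,0,1)[0],key=cv2.contourArea);print('silh',((cv2.approxPolyDP(Q,8,True)[:,0]+.5)/6-.5+[x0,y0]).round(1).tolist())
m=((h[...,1]<75)&(h[...,2]>125)).astype(np.uint8);m=cv2.morphologyEx(m,cv2.MORPH_OPEN,np.ones((13,13)))
Q=max(cv2.findContours(m,0,1)[0],key=cv2.contourArea);print('bright',((cv2.approxPolyDP(Q,6,True)[:,0]+.5)/6-.5+[x0,y0]).round(1).tolist())
E
```

```text
t 25.5 pos [469.1 343.5 110.4] cmd [467.5 344.  110. ] dang 0.2 F [ 0.4  0.7 -2.9] w 13.6 q [35. 24. 97.  0. 59. 92.]
lid top pred [[230.8, 110.4], [209.9, 123.5], [232.6, 134.8], [253.2, 120.8]]
jar rim pred [[231.2, 121.7], [211.7, 134.4], [233.0, 145.3], [252.2, 131.7]] bottom [[232.7, 137.4], [213.9, 150.3], [234.5, 161.3], [253.0, 147.6]]
silh [[222.4, 109.6], [223.1, 114.9], [210.4, 122.9], [210.4, 125.1], [218.4, 129.4], [212.2, 134.9], [213.9, 150.4], [236.4, 160.8], [252.6, 147.1], [251.9, 131.4], [245.6, 128.1], [252.4, 120.4], [237.9, 113.8], [242.1, 111.9], [242.1, 109.6], [235.8, 109.6], [235.2, 118.1], [236.8, 118.8], [231.9, 121.4], [229.1, 109.6]]
bright [[252.4, 120.4], [239.1, 115.1], [237.8, 120.6], [227.2, 126.2], [224.1, 123.9], [222.4, 116.2], [220.4, 116.2], [211.2, 122.1], [210.4, 125.1], [218.4, 129.6], [233.1, 134.2], [251.9, 122.9]]
```

Call:
{"name": "carry_out", "arguments": {
  "commands": [
    [0,0,0,0,0,10,-0.8],
    [0,0,0,0,0,18,-0.8],
    [0,0,0,0,0,22,-0.8],
    [0,0,0,0,0,25,-0.8],
    [0,0,0,0,0,27,-0.8],
    [0,0,0,0,0,29,-0.8],
    [0,0,0,0,0,29,-0.8]
  ]
}}

```text
time_s: 26.25
ee_pos: [468.3, 344.2, 80.5]
ee_rot: [-180.0, 0.0, 33.1]
force: [-0.7, 0.2, -2.4]
gripper_width: 13.3
gripper_force: 50.0
```

Call:
{"name": "carry_out", "arguments": {
  "commands": [
    [0,0,0,0,0,1,-0.8],
    [0,0,0,0,0,2,-0.8],
    [0,0,0,0,0,3,-0.8],
    [0,0,0,0,0,3,-0.8]
  ]
}}

```text
time_s: 26.65
ee_pos: [468.3, 344.1, 77.6]
ee_rot: [-180.0, 0.0, 33.1]
force: [-0.6, -0.6, -2.6]
gripper_width: 13.8
gripper_force: 50.0
```

Plug entering with no side force; down until the rim carries it.

Call:
{"name": "carry_out", "arguments": {
  "commands": [
    [0,0,0,0,0,1,-0.8],
    [0,0,0,0,0,1.5,-0.8],
    [0,0,0,0,0,1.5,-0.8]
  ]
}}

```text
time_s: 26.95
ee_pos: [468.3, 344.2, 76.1]
ee_rot: [-180.0, 0.0, 33.1]
force: [-0.5, -0.5, -3.4]
gripper_width: 13.8
gripper_force: 50.0
```

Call:
{"name": "carry_out", "arguments": {
  "commands": [
    [0,0,0,0,0,0.8,-0.8],
    [0,0,0,0,0,1,-0.8],
    [0,0,0,0,0,1,-0.8]
  ]
}}

```text
time_s: 27.25
ee_pos: [468.4, 344.2, 75.2]
ee_rot: [-180.0, -0.0, 33.1]
force: [-0.1, -0.6, -2.7]
gripper_width: 14.0
gripper_force: 50.0
```

Call:
{"name": "carry_out", "arguments": {
  "commands": [
    [0,0,0,0,0,0.6,-0.8],
    [0,0,0,0,0,0.6,-0.8]
  ]
}}

```text
time_s: 27.45
ee_pos: [468.5, 344.3, 74.9]
ee_rot: [-180.0, -0.0, 33.1]
force: [-1.1, 0.4, -1.3]
gripper_width: 13.9
gripper_force: 50.0
```

Call:
{"name": "carry_out", "arguments": {
  "commands": [
    [0,0,0,0,0,0.8,-0.8],
    [0,0,0,0,0,0.8,-0.8],
    [0,0,0,0,0,0.8,-0.8]
  ]
}}

```text
time_s: 27.75
ee_pos: [468.5, 344.3, 74.8]
ee_rot: [-180.0, -0.0, 33.1]
force: [-2.1, -0.3, 5.9]
gripper_width: 13.4
gripper_force: 50.0
```

Contact at 74.8 mm with the upward force rising: seated. Release and retreat clear.

Call:
{"name": "carry_out", "arguments": {
  "commands": [
    [0,0,0,0,0,0,-0.3],
    [0,0,0,0,0,0,-0.3],
    [0,0,0,0,0,0,-0.3],
    [0,0,0,0,0,0,-0.3],
    [0,0,0,0,0,-15,-0.3],
    [0,0,0,0,0,-50,0],
    [0,0,0,0,0,-110,0],
    [0,0,0,200,-200,-130,0],
    [0,0,0,200,-200,-130,0],
    [0,0,0,0,220,-130,0],
    [0,0,0,0,220,-130,0],
    [0,0,0,0,220,-130,0],
    [0,0,0,0,220,-130,0],
    [0,0,0,0,220,-130,0],
    [0,0,0,0,220,-130,0],
    [0,0,0,0,300,-130,0],
    [0,0,0,0,300,-130,0],
    [0,0,0,0,300,-130,0]
  ]
}}

```text
time_s: 29.55
ee_pos: [634.0, 88.9, 203.1]
ee_rot: [179.9, 0.0, 32.8]
force: [-0.7, 0.2, 0.6]
gripper_width: 45.3
gripper_force: 0.0
```

```bash
python3 - <<'E'
from h import *
chk()
a=cv2.resize(grab_frame('side')[100:260,195:345],None,fx=2.6,fy=2.6,interpolation=cv2.INTER_CUBIC);b=cv2.resize(grab_frame('top')[150:310,140:290],None,fx=2.6,fy=2.6,interpolation=cv2.INTER_CUBIC)
cv2.imwrite('pics/f.png',np.hstack([a,b])[...,::-1])
E
```

```text
t 29.55 pos [634.   88.9 203.1] cmd [467.5 344.  110. ] dang 0.3 F [-0.7  0.2  0.6] w 45.3 q [ 7. 25. 81. -0. 74. 64.]
```

View pics/f.png

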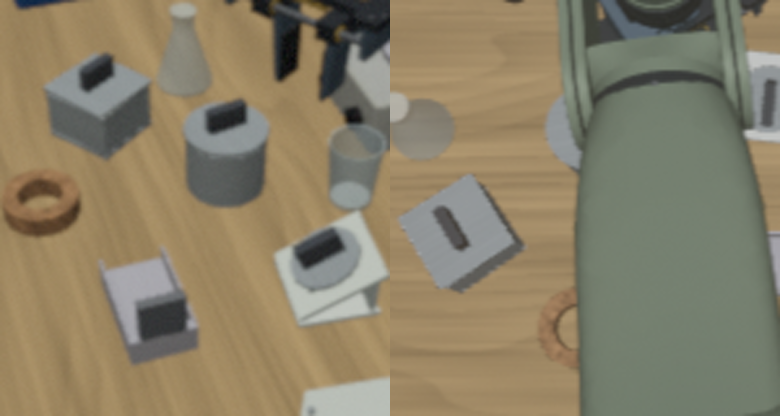

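The final picture shows both lids seated level: the square jar's at about (97,85) and the round jar's at about (225,125). The tray is upright and empty at about (150,305), the small lid is on its stand, and the gripper is clear.

```bash
python3 -c "
from workcell import workorder
print(workorder.job_done())"
```

```text
the job is handed in; nothing more can be done
None
```

I handed the job in at about 29.6 s: the three balls are in the round jar, the empty tray stands upright on the bench, both jars are closed with their own lids seated level, and the small lid is still on its stand.

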